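# Shut the sharps box

## Task

Shut the sharps box: with a fingertip press the lock key on its sliding hatch and, keeping the key held down, push the hatch along until it is fully shut against its end stop; then let the key spring back up and move the hand clear. Only press and push, without forcing anything, and leave the things standing around the box where they are.

Things in the scene. Friction and masses are not known exactly. Their poses are not given: they have to be found in the camera images.
- bin: the low rectangular sharps box, red with a grey lid, fixed to the counter; 170 (its x) x 350 (its y) and 117 high over the guide rails of its lid. Origin at the centre of its underside, on the counter; z up. The lid's rectangular opening (90 x 110) lies in its +y half; the white hatch slides along its +y axis to cover it, between two raised guide rails (inner edges 50 either side of the middle, tops 117 above the counter).
- hatch (a joint): travel of the white sliding hatch along the box's +y axis, in m: 0 = fully open, 0.12 = fully shut, against its end stop. It starts locked at 0. It slides against about 2 N of friction and stays where it is left. A toothed lock (a notch every 0.02 m of travel, the last at fully shut, about 0.0015 m of play) blocks it unless the key is at least half way down; when the key is let go it locks again in the next notch.
- lock_key (a joint): how far the grey lock key on the hatch is pressed, in m: 0 = up (locked), above about 0.0035 = hatch free, 0.006 = fully down, at a hard stop. Spring return: it starts to move at about 3 N, fully down takes 6 N.
- key_top (a point): centre of the top face of the lock key, a grey rectangular push key 36 (box x) x 34 (box y) in a low white frame; it rides on the hatch, on the middle line of the box. Its top stands 124 above the counter when up, 118 when down, 12 above its frame. Free space above and on its -y side. Its axes are those of the box.
- tab_top (a point): middle of the top edge of the white upright tab on the hatch, just beyond the key on its +y side: 48 wide (box x), 8 thick (box y), top 150 above the counter, 26 above the key. The tab's flat face towards the key is 20 in box +y from the key's centre (4 before this point): a finger on the key can push the hatch by it.
- vial_a: bystander, loose, to be left alone: small clear glass vaccine vial with an aluminium cap, 24 across, 47 high, 30 g (mm). Origin at the centre of its underside.
- vial_b: bystander, loose, to be left alone: another such vial, 24 across, 47 high (mm). Origin at the centre of its underside.
- carton: bystander, loose, to be left alone: white and blue cardboard carton, 70 x 110 x 65 high (mm). Origin at the centre of its underside.
- tape: bystander, loose, to be left alone: roll of paper tape lying flat, 84 across, 22 high (mm). Origin at the centre of its underside.
- blister: bystander, loose, to be left alone: wrapped syringe in a flat pack, 30 x 150 x 12 high (mm). Origin at the centre of its underside.
- marker: bystander, loose, to be left alone: black marker pen lying down, 16 thick, 135 long, with a square red cap (mm). Origin at the centre of its underside.
- sanitiser: bystander, loose, to be left alone: white bottle of hand sanitiser, 60 across, 150 high (mm). Origin at the centre of its underside.

How it is judged (in metres and radians):
On the way, in this order (a step that is already met when the one before it is completed fails the run):
1. the lock key is held down while the hatch is still open (value of joint lock_key above 0.003 m and value of joint hatch below 0.08 m), for 0.1 s.
2. the hatch reaches its end stop with the key still held down (value of joint lock_key above 0.002 m and value of joint hatch above 0.116 m), for 0.1 s.
At the end, for the whole second after the job is handed in: The hatch is shut to within 4 mm of its end stop and at rest, the lock key is up again (within 1.5 mm), and no bystander is more than 25 mm from where it stood or lifted more than 15 mm (value of joint hatch above 0.116 m and value of joint lock_key below 0.0015 m and velocity of joint hatch below 0.005 m/s and not (distance of any of vial_a, vial_b, carton, tape, blister, marker, sanitiser from where it was at the start of the episode above 0.025 m or height (world z) of any of vial_a, vial_b, carton, tape, blister, marker, sanitiser above 0.015 m)); the robot touches nothing.
It fails at once if the hand bears on the box, hatch or key with more than 60 N (contact force between the fingers and bin above 60 N).
It fails at once if a bystander is moved more than 25 mm or lifted more than 15 mm (distance of any of vial_a, vial_b, carton, tape, blister, marker, sanitiser from where it was at the start of the episode above 0.025 m or height (world z) of any of vial_a, vial_b, carton, tape, blister, marker, sanitiser above 0.015 m).
It also fails if it takes over 34 s, if anything falls off the work surface, if the arm or the gripper's body presses on something with over 40 N, if the wrist force passes 120 N, or if a joint passes its speed limit or range.

## Robot

A 6-joint arm with a two-finger parallel gripper is mounted at the origin on the work surface. World frame = base frame: x ahead of the robot, y to its left, z up, the work surface at z = 0. Lengths are in mm, angles in rad, forces in N, time in s.
With the tool pointing down it reaches from about 275 to 825 mm from the base axis. Payload 5.2 kg.
Tool frame: the origin (TCP) lies midway between the tips of the shut fingers; the grasp point (between the pads) lies 19 mm behind it; z points along the fingers, y is the line along which they close (so a half turn about z gives the same grasp; the last joint's range is limited). The gripper opens to 93 mm and grips with 3 to 60 N. Pads are 15 mm wide; open, the fingers measure 128 mm over their backs; the gripper's body (75 mm by 188 mm) begins 65 mm behind the grasp point.
Start: joints at [1.095, 0.259, 1.535, -0, 1.348, -0.203], TCP at [148.163, 529.672, 218.653] pointing down, gripper open.
Joint ranges: [-3.14, 3.14], [-0.91, 2.08], [0.19, 2.58], [-1.22, 4.36], [0.22, 2.71], [-3.12, 3.12]. Speed limits (rad/s): [2.57, 2.57, 3.14, 3.14, 3.14, 3.14].

## Interface

Orientations are given as a unit quaternion [w, x, y, z].
In Python, from workcell import status, get_image, r gives the robot as it stands.
- The arm moves only by the shell command python3 -m creep 'ROWS' [FORCE]. ROWS is JSON, a list of rows, each a list of 7 numbers: the shift along the tool's x, y, z scaled (see below), then the turn, a rotation vector about the tool's x, y, z scaled (see below), then the finger opening in mm, from 0 to 93. A call has 1 to 10 rows; each row shifts and turns the commanded pose from where the row before left it, along the tool's axes as they then stand; what a row does not reach is not made up. The controller multiplies each number of a shift by 0.25 m and each number of a turn by 45 degrees. A row lasts 1/8 s, in which the tool goes at most 62.5 mm and 10.7 degrees, less where a joint would pass 70% of its speed; a pose out of reach is approached as far as the arm can. A call with a number of a shift or a turn outside -1 to 1 is refused whole. A call with a gripper value outside its range is refused whole. The fingers move at their own pace and stop on an object; FORCE is the grip in N (left out, the last holds). Time passes only in rows, so rows that do not move let the fingers close. It gives the time, the measured TCP pose, the force, the opening and the grip force at its end, in the units of the state.
- status.get_obs(): the state, without advancing time (a new reading comes with each control period).
- get_image(name): name is "scene" or "side" or "wrist"; returns a dict with "pixels" (420x560x3 uint8, blue, green, red), "vfov" (degrees; the focal length in pixels is half the picture's height over the tangent of half this angle, whatever the lens; pixels are square), "cx", "cy" (the principal point, pixels), "k1" (the pictures are not rectified: a ray, as slopes to the right and down, at radius r is drawn at 1 + k1 r^2 times it, then the intrinsics apply), "origin" and "rotation" of the camera in the world. Camera axes: x right, y down, z forward; pixel columns grow to the right and rows downward; lengths in mm; the calibration is good to about 2 mm. A picture is of the moment at which its call begins. There is no depth.
- r.finish_job(): hands the job in; it is judged then, once.
The state is a dict: "clock": time; "joint_pos": joint angles; "qd": joint speeds; "tau": joint torques, N m; "position": TCP position; "orientation": TCP orientation; "contact_force": force on the tool from outside, world axes, zero at the start; "ft_torque": the same for the moment, N m; "finger_gap": finger opening in mm; "grip_force": force on a finger pad.
Only numpy, scipy, OpenCV 4.12 (cv2) and the standard library are available. Lean on these libraries where they do the work, as an engineer would, in place of code of your own. Each camera call takes 0.05 s, during which the arm holds its last target. There are 200 camera calls.

## Working session

There is one attempt and no reset: what is moved stays moved. The work goes in short steps, Python scripts to look and compute and a shell command to move; the robot and the scene stay as the last step left them, time stands still between calls to the robot, and variables do not carry over. Pictures are saved under pics/ and viewed, at most 10 in all, crops included, and the job is handed in when it is done.

```bash
mkdir -p pics; cat > h.py <<'E'
import numpy as np, cv2
from workcell import status, get_image, r
def cam(n):
    d=get_image(n); return d
def K(d):
    f=210/np.tan(np.radians(d["vfov"])/2); return np.array([[f,0,d["cx"]],[0,f,d["cy"]],[0,0,1.]])
def dist(d): return np.array([d["k1"],0,0,0,0.])
def ray(d,uv):
    p=cv2.undistortPoints(np.array([[uv]],float),K(d),dist(d))[0,0]
    return np.array(d["origin"],float), np.array(d["rotation"]).reshape(3,3)@np.array([p[0],p[1],1])
def onz(d,uv,z):
    o,v=ray(d,uv); return o+v*(z-o[2])/v[2]
def two(d1,u1,d2,u2):
    o,v=ray(d1,u1);p,w=ray(d2,u2)
    s=np.linalg.lstsq(np.c_[v,-w],p-o,rcond=None)[0]
    a=o+s[0]*v;b=p+s[1]*w; return (a+b)/2,np.linalg.norm(a-b)
E
python3 - <<'E'
from h import *
import pickle
D={n:cam(n) for n in("scene","side","wrist")}
pickle.dump(D,open("d0.pkl","wb"))
for n in D: print(n,D[n]["origin"],D[n]["vfov"],D[n]["k1"])
cv2.imwrite("pics/a.png",cv2.resize(np.hstack([D["scene"]["pixels"],D["side"]["pixels"]]),(800,300)))
cv2.imwrite("pics/s.png",D["scene"]["pixels"]);cv2.imwrite("pics/w.png",D["side"]["pixels"])
o=status.get_obs();print(o["orientation"],o["clock"])
E
```

```text
scene [1164.13478375  651.9254849   678.7789764 ] 55.50095278309406 -0.11655145438365677
side [ 526.13253452 -570.62404834  795.41805667] 49.39092288937728 -0.020231051244598224
wrist [ 75.83896545 549.15097269 384.37582078] 68.07889893083018 -0.05341805478471275
[-2.24453591e-04  1.36007237e-01  9.90707595e-01 -6.65196492e-04] 0.15
```

View pics/s.png

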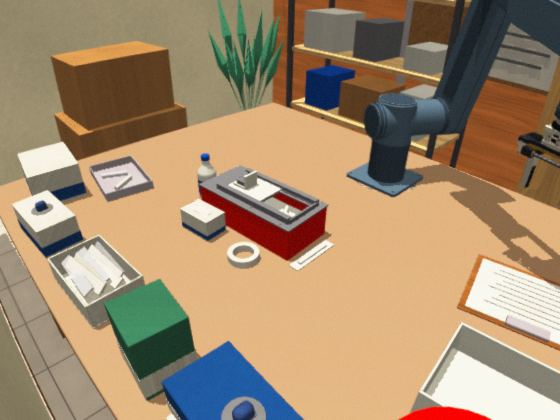

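View pics/w.png

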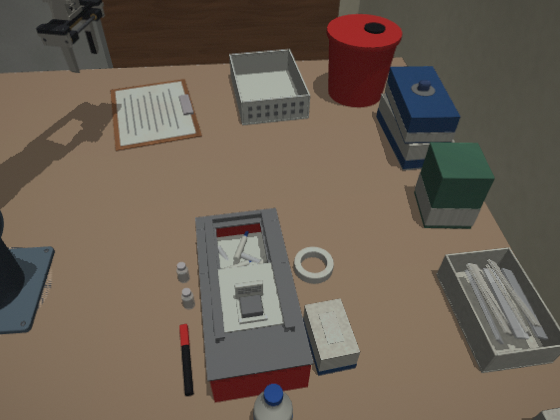

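The scene picture shows the box at around (262,208) with the key and tab near (248,180). In the side picture the key is at about (250,302), the tab at (250,288), the opening lies towards the top, and the sanitiser stands behind the box's -y end. I'll zoom in on both.

```bash
python3 - <<'E'
from h import *
import pickle
D=pickle.load(open("d0.pkl","rb"))
a=D["side"]["pixels"][200:400,185:315]; b=D["scene"]["pixels"][160:255,190:335]
A=cv2.resize(a,(390,600),interpolation=3);B=cv2.resize(b,None,fx=2.8,fy=2.8,interpolation=3)
C=np.zeros((600,796,3),np.uint8);C[:,:390]=A;C[:B.shape[0],390:390+B.shape[1]]=B[:,:406]
cv2.imwrite("pics/c.png",C)
for uv in [(250,303)]: print(onz(D["side"],uv,124))
E
```

```text
Traceback (most recent call last):
  File "h.py", line 12, in onz
    o,v=ray(d,uv); return o+v*(z-o[2])/v[2]
        ~~~^^^^^^
  File "h.py", line 10, in ray
    return np.array(d["origin"],float), np.array(d["rotation"]).reshape(3,3)@np.array([p[0],p[1],1])
                                        ~~~~~~~~~~~~~~~~~~~~~~~~~~~~~~~^^^^^
ValueError: cannot reshape array of size 4 into shape (3,3)
```

View pics/c.png

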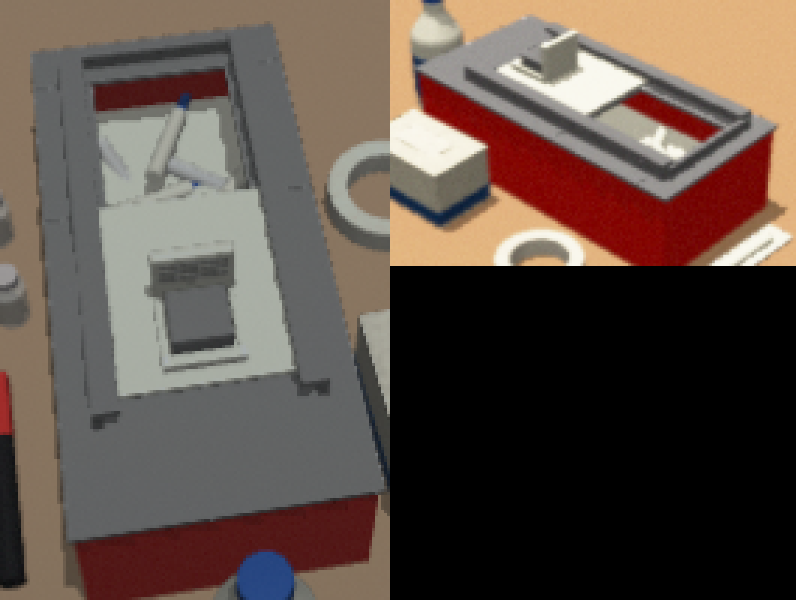

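```bash
sed -i 's/np.array(d\["rotation"\]).reshape(3,3)/Rot(d["rotation"])/' h.py; cat >> h.py <<'E'
from scipy.spatial.transform import Rotation as R3
def Rot(q): return R3.from_quat(np.array(q)[[1,2,3,0]]).as_matrix()
E
python3 - <<'E'
from h import *
import pickle
D=pickle.load(open("d0.pkl","rb"))
S,C=D["side"],D["scene"]
s=lambda x,y:((x+.5)/3+185-.5,(y+.5)/3+200-.5)
c=lambda x,y:((x-390+.5)/2.8+190-.5,(y+.5)/2.8+160-.5)
print("key",onz(S,s(200,314),124))
print("tab",onz(S,s(190,247),150), two(S,s(190,247),C,c(559,38)))
L=[onz(S,s(*p),110) for p in[(70,541),(33,52),(270,25),(383,490)]]
print(np.round(L,1)); 
for i in range(4):
    e=L[(i+1)%4]-L[i]; print(np.linalg.norm(e),np.degrees(np.arctan2(e[1],e[0])))
print("two FL/BR?",two(S,s(270,25),C,c(668,197)),two(S,s(33,52),C,c(776,127)))
print("vials,sanit",onz(S,(187,296),47),onz(S,(182,268),47),onz(S,(273,393),150))
E
```

```text
key [ 529.61490111 -150.38302405  124.        ]
tab [ 526.20577503 -122.3612891   150.        ] (array([ 527.55653308, -123.66002006,  150.26867017]), np.float64(3.261380964456537))
[[ 456.2 -270.4  110. ]
 [ 427.4   73.7  110. ]
 [ 590.6   86.1  110. ]
 [ 619.7 -256.5  110. ]]
345.3177776300208 94.77264248790672
163.64970064857476 4.352828772303307
343.8296751088531 -85.14704232643801
164.1275308877641 -175.12634104658719
two FL/BR? (array([591.25956677,  95.90491027, 100.08670169]), np.float64(0.7350460883449933)) (array([427.18874082,  83.0715589 ,  98.299943  ]), np.float64(3.530843268127751))
vials,sanit [407.85957697 -73.65370896  47.        ] [394.99893476  -6.02464972  47.        ] [ 552.19535147 -314.50864988  150.        ]
```

Box yaw is about 4.8° (box +y points at 94.8° in world), and the key centre is about (529,-148.5). Next I turn the tool so its x lies along box +y, then move above the key.

```bash
python3 -m creep '[[0,0,0,0,0,0.221,0],[0,0,0,0,0,0.221,0],[0,0,0,0,0,0.221,0],[0,0,0,0,0,0.221,0],[0,0,0,0,0,0.221,0],[0,0,0,0,0,0.221,0],[0,0,0,0,0,0.221,0],[0,0,0,0,0,0,0]]'
python3 -m creep '[[-0.2,0.092,0,0,0,0,0],[-0.2,0.092,0,0,0,0,0],[-0.2,0.092,0,0,0,0,0],[-0.2,0.092,0,0,0,0,0],[-0.2,0.092,0,0,0,0,0],[-0.2,0.092,0,0,0,0,0],[-0.2,0.092,0,0,0,0,0]]'
python3 -m creep '[[-0.2,0.092,0,0,0,0,0],[-0.2,0.092,0,0,0,0,0],[-0.2,0.092,0,0,0,0,0],[-0.2,0.092,0,0,0,0,0],[-0.2,0.092,0,0,0,0,0],[-0.2,0.092,0,0,0,0,0],[-0.2,0.092,0,0,0,0,0],[0,0,0,0,0,0,0]]'
python3 - <<'E'
from h import *
import pickle
o=status.get_obs(); M=Rot(o["orientation"]);print(o["position"],M.round(3),o["contact_force"])
d=cam("wrist");pickle.dump(d,open("d1.pkl","wb"));cv2.imwrite("pics/w1.png",d["pixels"])
E
```

```text
clock: 1.15
position: [148.1, 529.5, 218.3]
orientation: [0.0, 0.677, 0.736, -0.0]
contact_force: [-0.2, 0.3, 0.2]
finger_gap: 17.5
grip_force: 0.0
clock: 2.02
position: [338.2, 192.6, 218.8]
orientation: [0.0, 0.675, 0.737, 0.0]
contact_force: [0.5, -0.1, 0.5]
finger_gap: 0.7
grip_force: 0.0
clock: 3.02
position: [528.2, -144.7, 217.7]
orientation: [0.0, 0.677, 0.736, -0.0]
contact_force: [-1.5, -0.4, -0.3]
finger_gap: 0.3
grip_force: 0.0
[ 528.23974484 -144.69006939  217.73164783] [[-0.083  0.997 -0.   ]
 [ 0.997  0.083 -0.001]
 [-0.    -0.    -1.   ]] [-1.45825215 -0.4476418  -0.30272116]
```

View pics/w1.png

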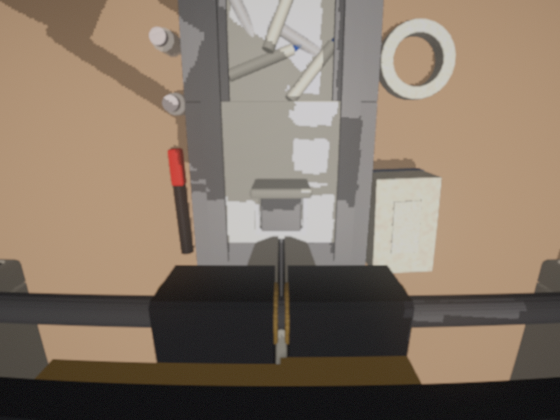

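The wrist picture shows the key at about (281,214), between x 261-301 and y 198-230. The tab's top edge is at (281,193), the guides are symmetric about x≈281, and the fingertips are at (281,240).

```bash
python3 - <<'E'
from h import *
import pickle
d=pickle.load(open("d1.pkl","rb"));M=Rot(status.get_obs()["orientation"]);p=status.get_obs()["position"]
for n,uv,z in[("keyL",(261,214),124),("keyR",(301,214),124),("keynear",(281,230),124),("tabtopL",(252,193),150),("tabtopR",(311,193),150),("railL lo",(229,262),117),("railL hi",(219,20),117),("railR lo",(334,262),117)]:
    q=onz(d,uv,z);print(n,q.round(1),(M.T@(q-p)).round(1))
E
```

```text
keyL [ 510.8 -153.7  124. ] [ -9.8 -17.1  93.8]
keyR [ 545.7 -150.8  124. ] [-9.8 17.9 93.8]
keynear [ 529.5 -167.1  124. ] [-24.7   0.4  93.8]
tabtopL [ 503.8 -129.   150. ] [ 15.4 -22.1  67.8]
tabtopR [ 549.3 -125.2  150. ] [15.4 23.6 67.8]
railL lo [ 483.4 -205.8  117. ] [-59.5 -48.7 100.8]
railL hi [467.2  -0.5 117. ] [146.4 -47.8 101. ]
railR lo [ 582.2 -197.7  117. ] [-59.6  50.4 100.7]
```

```bash
python3 -m creep '[[-0.02,0.002,0.1,0,0,0,0],[0,0,0.1,0,0,0,0],[0,0,0.08,0,0,0,0],[0,0,0.06,0,0,0,0],[0,0,0,0,0,0,0]]'
python3 -m creep '[[0,0,0.02,0,0,0,0],[0,0,0.01,0,0,0,0],[0,0,0.006,0,0,0,0],[0,0,0,0,0,0,0],[0,0,0,0,0,0,0]]'
```

```text
clock: 3.7
position: [527.0, -145.0, 132.8]
orientation: [-0.001, 0.676, 0.736, -0.0]
contact_force: [0.0, -0.4, -0.8]
finger_gap: 0.5
grip_force: 0.0
clock: 4.32
position: [528.1, -146.3, 124.8]
orientation: [0.0, 0.677, 0.736, 0.0]
contact_force: [0.5, 0.3, -0.1]
finger_gap: 0.3
grip_force: 0.0
```

```bash
python3 -m creep '[[0,0,0.008,0,0,0,0],[0,0,0.008,0,0,0,0],[0,0,0,0,0,0,0],[0,0,0,0,0,0,0]]'
python3 -m creep '[[0,0,0.004,0,0,0,0],[0,0,0.004,0,0,0,0],[0,0,0,0,0,0,0],[0,0,0,0,0,0,0]]'
```

```text
clock: 4.82
position: [528.2, -146.3, 121.0]
orientation: [0.0, 0.677, 0.736, 0.0]
contact_force: [-0.3, 0.4, 4.9]
finger_gap: 0.6
grip_force: 2.2
clock: 5.32
position: [528.2, -146.3, 118.8]
orientation: [0.0, 0.677, 0.736, 0.0]
contact_force: [-0.9, 0.4, 4.7]
finger_gap: 0.6
grip_force: 2.7
```

```bash
python3 -m creep '[[0.015,0,0.003,0,0,0,0],[0.015,0,0,0,0,0,0],[0.015,0,0,0,0,0,0],[0.015,0,0,0,0,0,0],[0.015,0,0,0,0,0,0],[0.015,0,0,0,0,0,0],[0,0,0,0,0,0,0],[0,0,0,0,0,0,0]]'
python3 - <<'E'
from h import *
d=cam("wrist");cv2.imwrite("pics/w2.png",d["pixels"])
E
```

```text
clock: 6.32
position: [526.3, -123.9, 118.2]
orientation: [0.0, 0.677, 0.736, 0.0]
contact_force: [-1.0, -0.4, 6.2]
finger_gap: 0.8
grip_force: 3.2
```

View pics/w2.png

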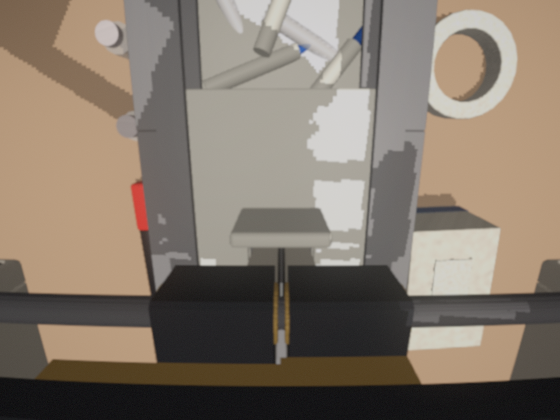

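The fingertip is against the tab (top edge at y≈240) and holding the key down, and the hatch has started to move. I'll keep pushing.

```bash
python3 -m creep '[[0.03,0,0,0,0,0,0],[0.03,0,0,0,0,0,0],[0.03,0,0,0,0,0,0],[0.03,0,0,0,0,0,0],[0.03,0,0,0,0,0,0],[0.03,0,0,0,0,0,0],[0,0,0,0,0,0,0]]'
python3 -m creep '[[0.03,0,0,0,0,0,0],[0.03,0,0,0,0,0,0],[0.03,0,0,0,0,0,0],[0.03,0,0,0,0,0,0],[0.02,0,0,0,0,0,0],[0.02,0,0,0,0,0,0],[0,0,0,0,0,0,0]]'
python3 -m creep '[[0.01,0,0,0,0,0,0],[0.01,0,0,0,0,0,0],[0.01,0,0,0,0,0,0],[0,0,0,0,0,0,0]]'
```

```text
clock: 7.25
position: [522.5, -78.5, 118.2]
orientation: [0.0, 0.677, 0.736, 0.0]
contact_force: [-1.6, 1.8, 6.9]
finger_gap: 0.5
grip_force: 3.4
clock: 8.12
position: [519.2, -38.9, 118.2]
orientation: [0.0, 0.677, 0.736, 0.0]
contact_force: [-0.8, 0.7, 6.7]
finger_gap: 0.7
grip_force: 3.4
clock: 8.62
position: [518.6, -31.8, 118.2]
orientation: [0.0, 0.677, 0.736, -0.0]
contact_force: [-1.3, -0.0, 6.7]
finger_gap: 0.3
grip_force: 3.4
```

```bash
python3 -m creep '[[0.01,0,0,0,0,0,0],[0.01,0,0,0,0,0,0],[0.008,0,0,0,0,0,0],[0,0,0,0,0,0,0]]'
python3 -m creep '[[0.008,0,0,0,0,0,0],[0.006,0,0,0,0,0,0],[0,0,0,0,0,0,0]]'
python3 -m creep '[[0.006,0,0,0,0,0,0],[0,0,0,0,0,0,0]]'
python3 - <<'E'
from h import *
import pickle
d=cam("wrist");s=cam("side");pickle.dump((d,s),open("d3.pkl","wb"))
cv2.imwrite("pics/w3.png",np.hstack([cv2.resize(d["pixels"],(400,300)),cv2.resize(s["pixels"][180:330,180:380],(400,300),interpolation=3)]))
E
```

```text
clock: 9.12
position: [518.3, -25.6, 118.3]
orientation: [0.001, 0.677, 0.736, -0.0]
contact_force: [-0.5, -3.5, 5.1]
finger_gap: 0.8
grip_force: 2.8
clock: 9.5
position: [518.4, -22.4, 118.4]
orientation: [0.001, 0.677, 0.736, -0.0]
contact_force: [0.7, -4.4, 5.8]
finger_gap: 0.5
grip_force: 2.8
clock: 9.75
position: [518.4, -20.9, 118.4]
orientation: [0.002, 0.677, 0.736, -0.0]
contact_force: [0.8, -4.4, 5.4]
finger_gap: 0.7
grip_force: 2.8
```

View pics/w3.png

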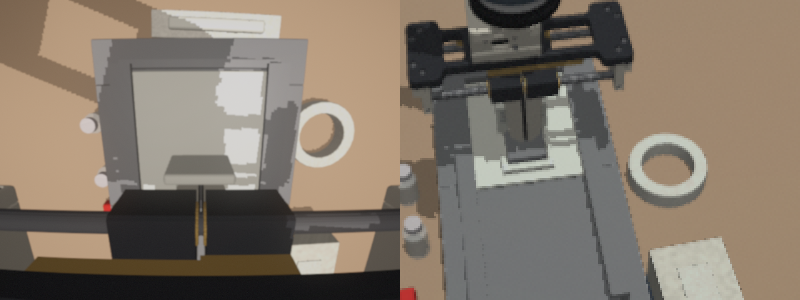

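```bash
python3 -m creep '[[0.006,0,0,0,0,0,0],[0.006,0,0,0,0,0,0],[0,0,0,0,0,0,0]]'
python3 -m creep '[[0.006,0,0,0,0,0,0],[0,0,0,0,0,0,0]]'
python3 -m creep '[[0.006,0,0,0,0,0,0],[0,0,0,0,0,0,0]]'
```

```text
clock: 10.22
position: [518.4, -20.7, 118.5]
orientation: [0.003, 0.677, 0.736, -0.002]
contact_force: [0.3, -14.0, 4.5]
finger_gap: 0.7
grip_force: 10.0
clock: 10.48
position: [518.4, -20.6, 118.5]
orientation: [0.004, 0.677, 0.736, -0.003]
contact_force: [-0.5, -19.6, 4.0]
finger_gap: 0.5
grip_force: 13.6
clock: 10.72
position: [518.4, -20.6, 118.6]
orientation: [0.005, 0.677, 0.736, -0.003]
contact_force: [-0.5, -25.1, 2.3]
finger_gap: 0.5
grip_force: 17.0
```

The end stop was reached at y=-20.6, as predicted, with the key still down. Next I ease the push off and lift straight up.

```bash
python3 -m creep '[[-0.008,0,0,0,0,0,0],[-0.008,0,0,0,0,0,0],[0,0,0,0,0,0,0]]'
python3 -m creep '[[0,0,-0.02,0,0,0,0],[0,0,-0.03,0,0,0,0],[-0.02,0,-0.05,0,0,0,0],[-0.05,0,-0.1,0,0,0,0],[-0.1,0,-0.1,0,0,0,0],[-0.15,0,-0.1,0,0,0,0],[-0.15,0,0,0,0,0,0],[0,0,0,0,0,0,0]]'
python3 - <<'E'
from h import *
d=cam("wrist");s=cam("side")
cv2.imwrite("pics/w4.png",np.hstack([cv2.resize(d["pixels"],(400,300)),cv2.resize(s["pixels"][180:330,180:380],(400,300),interpolation=3)]))
E
```

```text
clock: 11.1
position: [518.4, -20.7, 118.5]
orientation: [0.002, 0.677, 0.736, -0.001]
contact_force: [0.2, -9.6, 4.3]
finger_gap: 0.5
grip_force: 6.6
clock: 12.1
position: [527.1, -136.7, 217.9]
orientation: [0.0, 0.678, 0.735, 0.0]
contact_force: [-0.7, 0.4, -0.4]
finger_gap: 1.0
grip_force: 0.0
```

View pics/w4.png

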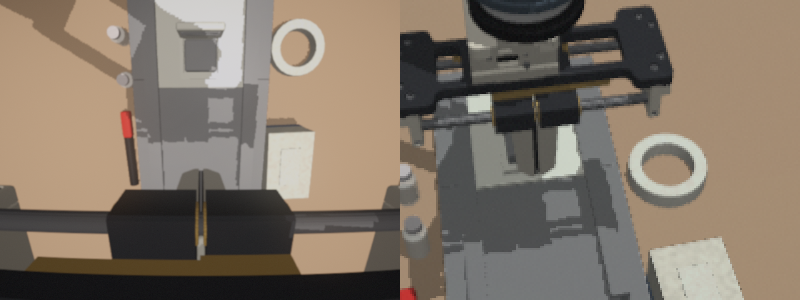

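The hatch is shut, with its tab top at about (201,25) in the left half of the picture. The hand is clear and the vials, tape, carton and marker have not moved.

```bash
python3 -c "
from workcell import r
print(r.finish_job())"
```

```text
the job is handed in; nothing more can be done
None
```

I pressed the key, pushed the hatch to its end stop with the key held down, then released it and moved the hand clear. The job is handed in, but the simulator returned no verdict.

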